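# Sort the dried dental instruments for the steriliser

## Task

Load the dried instruments for the steriliser: lay both handpieces flat and lengthwise, side by side, in the flat perforated tray, put both bowls, still mouth down, on the floor of the deep wire basket, and stand the bur block, burs up, in the small solid tray. Neither the two handpieces nor the two bowls may touch each other. Set each thing down rather than dropping it, and leave the spray can and the tape roll where they are.

Things in the scene. Friction and masses are not known exactly. Their poses are not given: they have to be found in the camera images.
- straight_handpiece: Straight dental handpiece, polished steel, loose, lying flat; 103 mm long: sleeve of 18 mm diameter (grooved at the rear) from x = -48 to +20, then a nose tapering to 7 mm at x = +55. Flats keep it from rolling. Origin at its underside, below the sleeve's axis (9 mm up); x along it to the nose, z up as it lies. Grip the sleeve at the origin, across y. 75 g.
- angled_handpiece: Contra-angle handpiece, polished steel, loose, lying on its side; 107 mm long: sleeve of 18 mm diameter from x = -46 to +18, then a thin neck bent 20 degrees to +y with a short crosswise head near x = 55, y = 14 (reaching y = 24). Flats keep it from rolling. Origin at its underside, below the sleeve's axis (9 mm up); z up as it lies. Grip the sleeve at the origin, across y. 85 g.
- large_bowl: Loose straight-sided round steel bowl, lying mouth down: 62 in diameter at the mouth (below), narrowing to 54 near the closed bottom (now on top), whose edge is rounded; 34 high, wall 2.5. Origin: centre of the mouth plane it stands on; z up while it is mouth down. About 70 g. Grip it across the outside, in any direction. Sizes in mm.
- small_bowl: Loose straight-sided round steel bowl, lying mouth down: 44 in diameter at the mouth (below), narrowing to 36 near the closed bottom (now on top), whose edge is rounded; 28 high, wall 2.5. Origin: centre of the mouth plane it stands on; z up while it is mouth down. About 45 g. Grip it across the outside, in any direction. Sizes in mm.
- bur_block: Loose aluminium bur block, 60 long (x), 26 wide (y), 18 high, standing upright with two rows of five small burs that rise to 31 above its underside. Origin: centre of its underside; z up. x along its length; grip it across y. About 75 g. Sizes in mm.
- flat_tray: Flat perforated steel instrument tray with rows of round holes, fixed: 183 long along its own y, 140 wide along x, 20 high, walls 3, inner floor 3 above the worktop. Origin: centre of its underside; z up.  Sizes in mm.
- basket: Deep open steel wire-mesh basket, fixed: 190 long along its own y, 140 wide along x, 55 high, walls 3 (solid to the touch), inner floor 4 above the worktop. Origin: centre of its underside; z up.  Sizes in mm.
- bur_tray: Small plain solid aluminium tray without holes, fixed: 120 long along its own y, 85 wide along x, 25 high, walls 3, inner floor 3 above the worktop. Origin: centre of its underside; z up.  Sizes in mm.
- spray_can: Bystander: loose aluminium oil spray can with a blue sleeve and white cap, 53 in diameter, 188 high, standing at the left edge of the work. Origin: centre of its underside; z up.  Sizes in mm.
- tape_roll: Bystander: loose roll of paper indicator tape lying flat, 100 in outer and 76 in inner diameter, 19 high, at the right edge of the work. Origin: centre of its underside; z up.  Sizes in mm.
There are look-alikes about, which are no part of the job. What is shaped like the straight_handpiece but orange or purple is not meant. Leave any pink look-alike of the small_bowl alone.

How it is judged (in metres and radians):
At the end, for the whole second after the job is handed in: Each thing rests (under 0.02 m/s) on its own container's floor (within 6 mm) and inside its walls: handpieces level within 0.15 rad and within 0.35 rad of the tray's length, bowls mouth down and bur block upright within 0.12 rad; handpieces not touching each other, nor bowls (x of straight_handpiece in the frame of flat_tray between -0.062 and 0.062 m and y of straight_handpiece in the frame of flat_tray between -0.06 and 0.06 m and z of each of straight_handpiece, angled_handpiece in the frame of flat_tray below 0.009 m and angle between straight_handpiece's own x axis and vertical between 1.42 and 1.72 rad and angle between the x axis of each of straight_handpiece, angled_handpiece and the y axis of flat_tray, either way round below 0.35 rad and x of angled_handpiece in the frame of flat_tray between -0.062 and 0.062 m and y of angled_handpiece in the frame of flat_tray between -0.06 and 0.06 m and angle between angled_handpiece's own x axis and vertical between 1.42 and 1.72 rad and x of large_bowl in the frame of basket between -0.045 and 0.045 m and y of large_bowl in the frame of basket between -0.07 and 0.07 m and z of each of large_bowl, small_bowl in the frame of basket below 0.01 m and angle between each of large_bowl, small_bowl, bur_block's own z axis and vertical below 0.12 rad and x of small_bowl in the frame of basket between -0.052 and 0.052 m and y of small_bowl in the frame of basket between -0.077 and 0.077 m and x of bur_block in the frame of bur_tray between -0.03 and 0.03 m and y of bur_block in the frame of bur_tray between -0.048 and 0.048 m and z of bur_block in the frame of bur_tray below 0.009 m and contact force between straight_handpiece and angled_handpiece below 0.05 N and contact force between large_bowl and small_bowl below 0.05 N and linear speed of each of straight_handpiece, angled_handpiece, large_bowl, small_bowl, bur_block below 0.02 m/s).
It fails at once if one of the five things is dropped: it falls freely by more than about 3 cm (over 0.8 m/s out of the fingers) ((linear speed of straight_handpiece above 0.8 m/s and contact force between the fingers and straight_handpiece below 0.05 N) or (linear speed of angled_handpiece above 0.8 m/s and contact force between the fingers and angled_handpiece below 0.05 N) or (linear speed of large_bowl above 0.8 m/s and contact force between the fingers and large_bowl below 0.05 N) or (linear speed of small_bowl above 0.8 m/s and contact force between the fingers and small_bowl below 0.05 N) or (linear speed of bur_block above 0.8 m/s and contact force between the fingers and bur_block below 0.05 N)).
It fails at once if the spray can is shifted by more than 25 mm (distance of spray_can from where it was at the start of the episode above 0.025 m).
It fails at once if the tape roll is shifted by more than 25 mm (distance of tape_roll from where it was at the start of the episode above 0.025 m).
It also fails if it takes over 125 s, if anything falls off the work surface, if the arm or the gripper's body presses on something with over 40 N, if the wrist force passes 120 N, or if a joint passes its speed limit or range.

## Robot

A 6-joint arm with a two-finger parallel gripper is mounted at the origin on the work surface. World frame = base frame: x ahead of the robot, y to its left, z up, the work surface at z = 0. Lengths are in mm, angles in rad, forces in N, time in s.
With the tool pointing down it reaches from about 275 to 875 mm from the base axis. Payload 12.5 kg.
Tool frame: the origin (TCP) lies midway between the tips of the shut fingers; the grasp point (between the pads) lies 19 mm behind it (r.grip_point_offset is the distance from the TCP to the grasp point, in mm); z points along the fingers, y is the line along which they close (so a half turn about z gives the same grasp; the last joint's range is limited). The gripper opens to 85 mm and grips with 20 to 120 N. Pads are 22 mm wide; open, the fingers measure 114 mm over their backs; the gripper's body (76 mm by 85 mm) begins 54 mm behind the grasp point. The pads swing forward as they close: fully open they stand 13 mm farther back than shut.
Start: joints at [1.13, 0.351, 1.652, -0, 1.139, -0.085], TCP at [191.555, 515.549, 231.29] pointing down, gripper open.
Joint ranges: [-2.75, 2.75], [-0.79, 2.1], [0.01, 2.65], [-1.57, 4.71], [0.07, 3.14], [-2.87, 2.87]. Speed limits (rad/s): [2.22, 2.22, 2.79, 3.14, 3.14, 3.14].

## Interface

Orientations are given as a rotation vector (axis times angle).
In Python, from workcell import sensors, imaging, order, nets, r gives the robot as it stands.
- The arm moves only by the shell command python3 -m crank 'ROWS' [OPENING] [FORCE]. ROWS is JSON, a list of rows, each an object with "offset": the shift along the world's x, y, z in mm, a list of three; "roll": the turn about the world's z in rad. A call has 1 to 8 rows; each row is the pose to reach, as a shift and turn from the pose commanded when the call began; what a row does not reach only later rows make up. A row lasts 1/12 s, in which the tool goes at most 41.7 mm and 7.16 degrees, less where a joint would pass 70% of its speed; a pose out of reach is approached as far as the arm can. A call with a gripper value outside its range is refused whole. OPENING is the closure, from -1 (fully open) to 1 (shut), set as the call begins (- or left out, the last holds). The fingers move at their own pace and stop on an object; FORCE is the grip in N (left out, the last holds). Time passes only in rows, so rows that repeat a pose let the fingers close. It gives the time, the measured TCP pose, the force, the opening and the grip force at its end, in the units of the state.
- sensors.state(): the state, without advancing time (a new reading comes with each control period).
- imaging.capture(name): name is "side" or "top"; returns (picture, depth): 400x640x3 uint8, red, green, blue; 400x640 float32, mm along the optical axis (not along the pixel's ray), 0 where there is no reading.
- imaging.camera_info(name): a dict with "intrinsics" (3x3 intrinsics, pixels), "dist_coeffs" ([k1, k2, p1, p2, k3] as OpenCV has them; the pictures are not rectified), "rvec" (rotation vector, rad) and "tvec" (3), from world to camera coordinates, as OpenCV has them. Camera axes: x right, y down, z forward; pixel columns grow to the right and rows downward; lengths in mm; the calibration is good to about 2 mm. A picture is of the moment at which its call begins. camera_info takes no time and is no camera call.
- order.sign_off(): hands the job in; it is judged then, once.
Trained networks look in the newest picture that a camera, given by its name, has taken for a name from the list of things; names that differ only in an ending like _2 or _b are one class to them, and where a whole thing is asked for, a point or a joint stands for the part that bears it (a point fixed in the world has none). Each returns a list of dicts, best first, with "conf" (0 to 1); they miss things now and then, are a little off and sometimes report something else, mostly with a low value. They report only what shows in the picture. A call takes as long as a camera call. They do not tell look-alikes from the thing itself.
- nets.look_for(query, camera): "uv" ([column, row] in pixels, amid what is visible of it).
- nets.tip_of(query, camera): "uv" ([column, row] in pixels: a listed point, or the origin of a listed thing).
The state is a dict: "clock": time; "q": joint angles; "qvel": joint speeds; "joint_efforts": joint torques, N m; "tool_pos": TCP position; "ee_rot": TCP orientation; "ft_force": force on the tool from outside, world axes, zero at the start; "wrist_torque": the same for the moment, N m; "opening": finger opening in mm; "grip_force": force on a finger pad.
Only numpy, scipy, OpenCV 4.12 (cv2) and the standard library are available. Lean on these libraries where they do the work, as an engineer would, in place of code of your own. Each camera call takes 0.05 s, during which the arm holds its last target. There are 200 camera calls.

## Working session

There is one attempt and no reset: what is moved stays moved. The work goes in short steps, Python scripts to look and compute and a shell command to move; the robot and the scene stay as the last step left them, time stands still between calls to the robot, and variables do not carry over. Pictures are saved under pics/ and viewed, at most 14 in all, crops included, and the job is handed in when it is done.

```bash
mkdir -p pics; ls; cat > h.py <<'E'
import numpy as np,cv2
from workcell import sensors,imaging,order,nets,r
def cam(n):
    i=imaging.camera_info(n);K=np.array(i["intrinsics"],float);d=np.array(i["dist_coeffs"],float)
    R=cv2.Rodrigues(np.array(i["rvec"],float))[0];t=np.array(i["tvec"],float).ravel();return K,d,R,t
def atz(n,uv,z):
    K,d,R,t=cam(n);p=cv2.undistortPoints(np.array(uv,float).reshape(-1,1,2),K,d).reshape(-1,2)
    ray=np.c_[p,np.ones(len(p))]@R;c=-R.T@t
    return c+ray*((z-c[2])/ray[:,2])[:,None]
def cloud(n,depth):
    K,d,R,t=cam(n);v,u=np.mgrid[:400,:640]
    p=cv2.undistortPoints(np.stack([u,v],-1).reshape(-1,1,2).astype(float),K,d).reshape(-1,2)
    X=np.c_[p,np.ones(len(p))]*depth.reshape(-1,1);return ((X-t)@R).reshape(400,640,3)
E
python3 - <<'E'
from h import *
for n in("top","side"):
    p,d=imaging.capture(n);cv2.imwrite(f"pics/{n}0.png",p[...,::-1]);np.savez(f"{n}0.npz",p=p,d=d)
    K,_,R,t=cam(n);print(n,(-R.T@t).round(),K[0,0].round())
    for q in "straight_handpiece angled_handpiece large_bowl small_bowl bur_block flat_tray basket bur_tray spray_can tape_roll".split():
        print(q,[(np.round(x["uv"]).tolist(),round(x["conf"],2),atz(n,x["uv"],10).round()[0,:2].tolist()) for x in nets.look_for(q,n)][:4])
print(sensors.state())
E
```

```text
pics
top [ 327.   -4. 1224.] 455.0
straight_handpiece [([373.0, 202.0], 0.72, [456.0, -124.0]), ([420.0, 215.0], 0.59, [423.0, -248.0]), ([364.0, 254.0], 0.54, [317.0, -98.0]), ([437.0, 274.0], 0.49, [267.0, -290.0])]
angled_handpiece [([422.0, 215.0], 0.57, [421.0, -255.0])]
large_bowl [([325.0, 203.0], 0.84, [454.0, 5.0])]
small_bowl [([296.0, 240.0], 0.76, [354.0, 81.0]), ([280.0, 210.0], 0.73, [433.0, 123.0])]
bur_block [([236.0, 214.0], 0.81, [423.0, 243.0])]
flat_tray [([323.0, 134.0], 0.62, [644.0, 11.0])]
basket [([243.0, 123.0], 0.78, [671.0, 229.0])]
bur_tray [([425.0, 146.0], 0.82, [610.0, -267.0]), ([280.0, 206.0], 0.47, [444.0, 124.0])]
spray_can [([280.0, 206.0], 0.53, [444.0, 126.0])]
tape_roll [([477.0, 229.0], 0.61, [385.0, -400.0])]
side [ 424. -879. 1070.] 504.0
straight_handpiece [([248.0, 314.0], 0.6, [264.0, -297.0]), ([324.0, 252.0], 0.52, [446.0, -127.0]), ([272.0, 245.0], 0.51, [314.0, -99.0])]
angled_handpiece [([313.0, 292.0], 0.51, [417.0, -245.0])]
large_bowl [([322.0, 211.0], 0.62, [446.0, 11.0]), ([393.0, 296.0], 0.28, [608.0, -262.0])]
small_bowl [([31
[... 432 characters left out ...]
.95, [428.0, -392.0])]
{'clock': 1.1, 'q': array([ 1.13040393e+00,  3.50718466e-01,  1.65179580e+00,  1.15509894e-05,
        1.13908757e+00, -8.45643488e-02]), 'qvel': array([-0.00155058,  0.00216648, -0.00051656, -0.00017723, -0.00134199,
        0.00025945]), 'joint_efforts': array([ 4.56080579e-04, -5.06025696e+01, -2.91655612e+01,  5.70864051e-05,
        5.60488043e-04, -4.86060515e-05]), 'tool_pos': array([191.55279972, 515.55553901, 231.28103769]), 'ee_rot': array([-5.55994614e-01, -3.09198897e+00,  9.64371287e-06]), 'ft_force': array([ 0.16409169, -0.51254844, -0.14079298]), 'wrist_torque': array([0.03630081, 0.00303605, 0.03102969]), 'grip_force': 0.0, 'opening': 85.44565518091548}
```

View pics/top0.png

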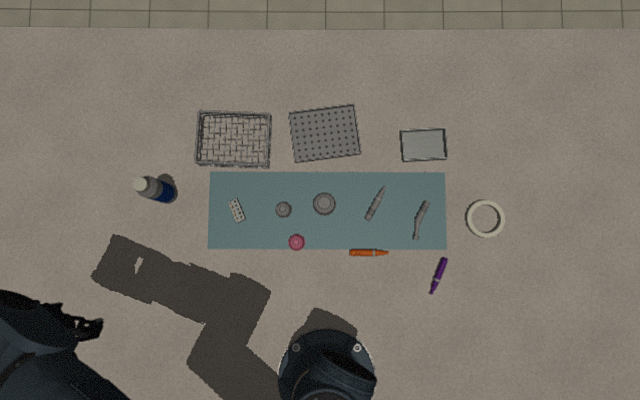

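View pics/side0.png

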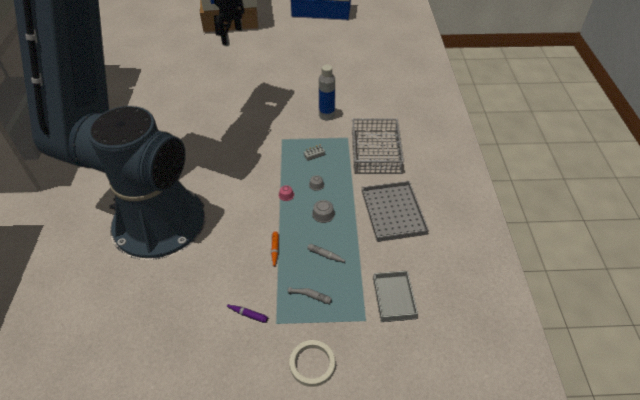

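The top picture shows:
- **Straight handpiece:** steel at (375,203); look-alikes are orange (368,252) and purple (438,275).
- **Small bowl:** steel at (283,209); look-alike is pink (296,242).
- **Other things to move:** angled handpiece (421,219), large bowl (324,203) and bur block (237,210).
- **Containers:** basket (233,139), flat tray (325,133) and bur tray (424,145).

I choose the steel ones on the mat. Next I'll measure them and take a close crop.

```bash
python3 - <<'E'
from h import *
f=np.load("top0.npz");p,d=f["p"],f["d"];C=cloud("top",d);z=C[...,2]
print("mat z",np.median(z[225:240,330:345]),"floor z",np.median(z[60:90,300:400]), "std",z[225:240,330:345].std())
hsv=cv2.cvtColor(p,cv2.COLOR_RGB2HSV)
print("mat hsv",np.median(hsv[225:240,330:345].reshape(-1,3),0))
m=np.zeros((400,640),np.uint8);m[175:246,212:442]=1
m&=((hsv[...,1]<60)|(hsv[...,2]<60)).astype(np.uint8)
n,l,s,c=cv2.connectedComponentsWithStats(m)
for i in range(1,n):
    if s[i,4]<40: continue
    k=l==i;uv=np.argwhere(k)[:,::-1]
    zz=z[k];h=np.percentile(zz,90)
    X=atz("top",uv,9)[:,:2];mu=X.mean(0);w,V=np.linalg.eigh(np.cov(X.T));a=V[:,1];pr=(X-mu)@V
    print(s[i,4],c[i].round(1),"zmed/90",np.median(zz).round(1),h.round(1),"xy",mu.round(1),"rect",[np.round(q,2) for q in cv2.minAreaRect(X.astype(np.float32))],"axis",a.round(3),"ext",(np.ptp(pr,axis=0)).round(1))
# containers
for nm,(u0,u1,v0,v1),zr in (("basket",(185,282,100,175),(35,70)),("flat",(283,368,98,168),(12,30)),("bur",(394,455,122,168),(15,35))):
    q=np.zeros_like(z,bool);q[v0:v1,u0:u1]=1;q&=(z>zr[0])&(z<zr[1])
    X=C[q][:,:2].astype(np.float32);print(nm,len(X),[np.round(a,1) for a in cv2.minAreaRect(X)],"z",np.percentile(z[q],[50,90]).round(1))
big=cv2.resize(p[165:295,205:475],None,fx=2.9,fy=2.9,interpolation=cv2.INTER_CUBIC);cv2.imwrite("pics/crop.png",big[...,::-1])
E
```

```text
mat z -0.3405930167180645 floor z -0.6446848261725957 std 81.48671009648969
mat hsv [ 88.  41. 117.]
16151 [326.9 209.7] zmed/90 -0.0 4.7 xy [435.7  -0.7] rect [array([435.39,   0.47]), array([188.36, 618.46]), np.float64(0.26)] axis [-0.002  1.   ] ext [189.5 618.5]
basket 694 [array([622.5, 250. ]), array([193.6, 143.6]), np.float64(87.6)] z [52.8 56.3]
flat 348 [array([647. ,   7.6]), array([140.9, 183.5]), np.float64(7.9)] z [18.5 22. ]
bur 261 [array([ 614.9, -261.2]), array([ 85.4, 120.3]), np.float64(3.5)] z [22.9 26.5]
```

View pics/crop.png

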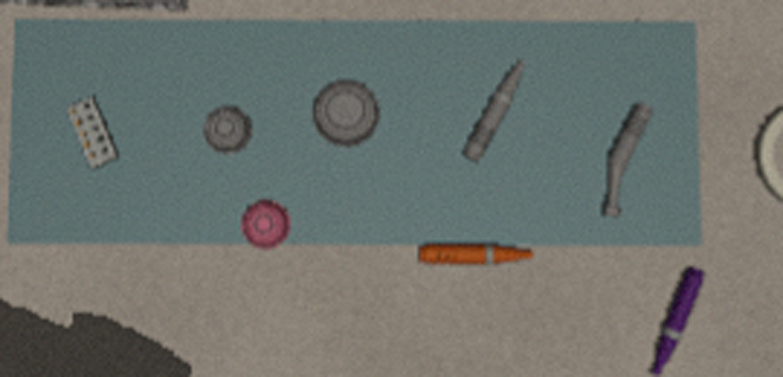

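The crop shows the steel straight handpiece running from (470,155) to its nose at (520,65). The angled one has its sleeve at the top (640,105) and its head at (610,212). The steel bowls are at (227,129) and (346,112) and the block at (93,131). The orange, purple and pink look-alikes lie clear of all of these.

```bash
python3 - <<'E'
from h import *
f=np.load("top0.npz");p,d=f["p"],f["d"];C=cloud("top",d);z=C[...,2]
mat=np.median(p[225:240,330:345].reshape(-1,3),0);
lab=cv2.cvtColor(cv2.GaussianBlur(p,(3,3),0),cv2.COLOR_RGB2LAB).astype(int);ml=np.median(lab[225:240,330:345].reshape(-1,3),0)
ch=np.hypot(lab[...,1]-ml[1],lab[...,2]-ml[2]);print("chroma noise",np.percentile(ch[225:240,330:345],99))
for nm,b,hz in (("block",(222,252,190,228),18),("small",(272,298,198,220),20),("large",(309,341,188,218),25),("straight",(358,392,180,226),9),("angled",(406,438,195,243),9)):
    for src in ("col","z"):
        m=np.zeros((400,640),bool);m[b[2]:b[3],b[0]:b[1]]=1
        m&=(ch>5) if src=="col" else (z>5)
        n,l,s,c=cv2.connectedComponentsWithStats(m.astype(np.uint8))
        if n<2: print(nm,src,"none");continue
        k=l==1+np.argmax(s[1:,4]);uv=np.argwhere(k)[:,::-1].astype(float)
        X=atz("top",uv,hz)[:,:2] if src=="col" else C[k][:,:2]
        mu=X.mean(0);V=np.linalg.eigh(np.cov(X.T))[1];R=cv2.minAreaRect(X.astype(np.float32))
        print(nm,src,len(X),"mu",mu.round(1),"rect",np.round(R[0],1),np.round(R[1],1),"axis deg",np.degrees(np.arctan2(V[1,1],V[0,1])).round(1),"z90",np.percentile(z[k],[50,90,98]).round(1))
        if nm in("straight","angled"):
            t=(X-mu)@V[:,1];t-=t.min()
            for a in range(0,int(t.max()),12):
                q=(t>=a)&(t<a+12);print("   ",a,X[q].mean(0).round(1),q.sum())
for q in("straight_handpiece","angled_handpiece","bur_block","small_bowl","large_bowl"):
    for n in("top","side"):
        print(q,n,[(atz(n,x["uv"],0).round(1)[0,:2].tolist(),round(x["conf"],2)) for x in nets.tip_of(q,n)][:3])
E
```

```text
chroma noise 1.4142135623730951
block col 223 mu [431.9 240. ] rect [432. 240.] [60.1 26.4] axis deg -155.8 z90 [17.5 23.9 31.5]
block z 248 mu [431.4 239.4] rect [373.5 138.7] [293.8  59.1] axis deg -135.1 z90 [17.3 22.8 31.4]
small col 201 mu [434.5 115.5] rect [434.4 115.8] [39.8 39.3] axis deg -140.7 z90 [24.3 29.6 31.2]
small z 186 mu [434.  114.3] rect [396.3  59.2] [183.  41.] axis deg 47.8 z90 [25.1 29.7 31.9]
large col 398 mu [450.2   7.3] rect [450.5   6.9] [56.  58.3] axis deg 59.1 z90 [32.1 36.4 38.7]
large z 395 mu [450.3   7.4] rect [406.9  13.7] [ 58.7 155. ] axis deg -176.5 z90 [32.1 36.5 38.8]
straight col 197 mu [ 451.1 -129. ] rect [ 455.4 -131.5] [ 16.6 100.5] axis deg 151.5 z90 [15.6 19.6 22.1]
    0 [ 494.5 -152.1] 12
    12 [ 483.9 -146.5] 17
    24 [ 473.5 -141.3] 23
    36 [ 462.7 -135.6] 28
    48 [ 452.  -129.9] 27
    60 [ 441.7 -123.6] 28
    72 [ 431.  -118.3] 26
    84 [ 420.7 -112.4] 28
    96 [ 413.2 -108.2] 8
straight z 226 mu [ 451.7 -127.8] rect [405.3 -89.9] [ 30.  231.3] axis deg 149.0 z90 [15.2 19.3 22. ]
    0 [ 496.6 -152.8] 13
    12 [ 486.1 
[... 1062 characters left out ...]
4
    108 [ 358.3 -232.4] 3
straight_handpiece top [([452.8, -131.1], 0.73), ([272.8, -297.9], 0.63), ([324.1, -104.4], 0.55)]
straight_handpiece side [([255.5, -284.8], 0.87), ([453.6, -132.7], 0.79), ([317.9, -109.3], 0.68)]
angled_handpiece top [([424.4, -254.1], 0.73)]
angled_handpiece side [([420.2, -248.2], 0.51)]
bur_block top [([420.5, 241.8], 0.48), ([469.5, 431.7], 0.43)]
bur_block side [([423.9, 258.1], 0.56)]
small_bowl top [([350.2, 89.9], 0.76), ([444.3, 125.0], 0.67)]
small_bowl side [([350.7, 77.1], 0.52), ([445.6, 126.3], 0.47)]
large_bowl top [([458.1, 6.9], 0.93)]
large_bowl side [([452.1, 2.9], 0.91)]<stdin>:19: RuntimeWarning: Mean of empty slice.
  ret = um.true_divide(
```

Measured poses, all consistent with the given sizes, reach and heights:

| Thing | x, y (mm) | Yaw |
|---|---|---|
| bur block | 432, 240 | 24° |
| small bowl | 436, 117 | – |
| large bowl | 452, 7 | – |
| straight handpiece | 452, -130 | -28.5° |
| angled handpiece | 420, -249 | 153° |
| basket | 622, 250 | -2.4° |
| flat tray | 647, 8 | 7.9° |
| bur tray | 615, -261 | 3.5° |

I start with the nearest, the bur block.

```bash
python3 -m crank '[{"offset":[120,-137,0],"roll":0.4},{"offset":[240,-275,0],"roll":0.78},{"offset":[240,-275,0],"roll":0.78},{"offset":[240,-275,0],"roll":0.78},{"offset":[240,-275,0],"roll":0.78},{"offset":[240,-275,0],"roll":0.78},{"offset":[240,-275,0],"roll":0.78},{"offset":[240,-275,0],"roll":0.78}]' -0.2 40
```

```text
clock: 2.27
tool_pos: [392.8, 285.1, 231.5]
ee_rot: [-0.672, 3.069, 0.0]
ft_force: [0.1, 1.7, -0.7]
opening: 51.3
grip_force: 0.0
```

```bash
python3 -m crank '[{"offset":[0,0,0],"roll":0},{"offset":[0,0,0],"roll":0},{"offset":[0,0,0],"roll":0}]'; python3 -c "
from workcell import r;print(r.grip_point_offset)"
```

```text
clock: 2.52
tool_pos: [391.8, 286.6, 231.3]
ee_rot: [0.66, -3.071, -0.0]
ft_force: [-0.1, -0.0, -0.4]
opening: 51.4
grip_force: 0.0
18.700000000000003
```

```bash
cat > go.py <<'E'
import sys
from h import *
s=sensors.state();p=s["tool_pos"];R=cv2.Rodrigues(np.array(s["ee_rot"]))[0];c=np.degrees(np.arctan2(R[1,1],R[0,1]))
a=[float(x) for x in sys.argv[1:]]
for i in range(0,len(a),4):
    d=np.array(a[i:i+3])-p;q=(a[i+3]-c+90)%180-90
    print("delta",d.round(1),"dist",np.linalg.norm(d).round(),"roll",np.radians(q).round(3),"rows roll",abs(q/7.16).round(1))
print("t",s["clock"],"pos",p.round(1),"close",c.round(1),"ft",s["ft_force"].round(1),"open",round(float(s["opening"]),1),"grip",round(float(s["grip_force"]),1),"q",s["q"].round(2))
E
python3 -m crank '[{"offset":[40,-46,0],"roll":0},{"offset":[40,-46.5,-40],"roll":0},{"offset":[40,-46.5,-80],"roll":0},{"offset":[40,-46.5,-120],"roll":0},{"offset":[40,-46.5,-155],"roll":0},{"offset":[40,-46.5,-185],"roll":0},{"offset":[40,-46.5,-185],"roll":0}]'
python3 -m crank '[{"offset":[0,0,-20],"roll":0},{"offset":[0,0,-34],"roll":0},{"offset":[0,0,-40],"roll":0},{"offset":[0,0,-42],"roll":0},{"offset":[0,0,-42],"roll":0},{"offset":[0,0,-42],"roll":0}]'
python3 -m crank '[{"offset":[0,0,0]},{"offset":[0,0,0]},{"offset":[0,0,0]},{"offset":[0,0,0]},{"offset":[0,0,0]},{"offset":[0,0,0]}]' 1 40
```

```text
clock: 3.1
tool_pos: [428.5, 239.9, 41.7]
ee_rot: [0.662, -3.063, 0.003]
ft_force: [-1.4, -0.4, -1.4]
opening: 51.1
grip_force: 0.0
clock: 3.6
tool_pos: [432.5, 240.5, 5.5]
ee_rot: [-0.662, 3.07, 0.001]
ft_force: [-0.4, 0.6, -0.1]
opening: 50.7
grip_force: 0.0invalid input at $[0]: expected keys offset, roll
```

```bash
python3 -m crank '[{"offset":[0,0,0],"roll":0},{"offset":[0,0,0],"roll":0},{"offset":[0,0,0],"roll":0},{"offset":[0,0,0],"roll":0},{"offset":[0,0,0],"roll":0},{"offset":[0,0,0],"roll":0}]' 1 40
python3 -m crank '[{"offset":[0,0,10],"roll":0},{"offset":[0,0,40],"roll":0},{"offset":[0,0,75],"roll":0},{"offset":[0,0,95],"roll":0},{"offset":[0,0,100],"roll":0},{"offset":[0,0,100],"roll":0}]'
python3 go.py 614.9 -261.2 100 3.5
```

```text
clock: 4.1
tool_pos: [432.4, 240.1, 5.2]
ee_rot: [-0.661, 3.07, 0.0]
ft_force: [-1.8, 0.1, 8.8]
opening: 25.0
grip_force: 39.6
clock: 4.6
tool_pos: [432.7, 240.2, 106.0]
ee_rot: [-0.661, 3.068, 0.001]
ft_force: [0.2, -0.0, -1.3]
opening: 24.9
grip_force: 39.8
delta [ 182.2 -501.4   -6. ] dist 534.0 roll 1.208 rows roll 9.7
t 4.6 pos [432.7 240.2 106. ] close 114.3 ft [ 0.2 -0.  -1.3] open 24.9 grip 39.8 q [ 0.41  0.43  1.9  -0.    0.81 -1.58]
```

```bash
python3 -m crank '[{"offset":[91,-250,0],"roll":-0.36},{"offset":[182,-501,0],"roll":-0.36},{"offset":[182,-501,0],"roll":-0.36},{"offset":[182,-501,0],"roll":-0.36},{"offset":[182,-501,0],"roll":-0.36},{"offset":[182,-501,0],"roll":-0.36},{"offset":[182,-501,0],"roll":-0.36},{"offset":[182,-501,0],"roll":-0.36}]' >/dev/null
python3 -m crank '[{"offset":[0,0,0],"roll":0},{"offset":[0,0,0],"roll":0}]' >/dev/null
python3 go.py 614.9 -261.2 106 93.5
```

```text
delta [  69.6 -186.1    3.4] dist 199.0 roll 0.0 rows roll 0.0
t 5.4333 pos [545.3 -75.1 102.6] close 93.5 ft [ 0.4  0.3 -0.7] open 24.7 grip 39.9 q [-0.22  0.52  1.76  0.    0.87 -1.85]
```

```bash
python3 -m crank '[{"offset":[69.5,-186,0],"roll":0},{"offset":[69.5,-186,0],"roll":0},{"offset":[69.5,-186,0],"roll":0},{"offset":[69.5,-186,0],"roll":0},{"offset":[69.5,-186,0],"roll":0},{"offset":[69.5,-186,0],"roll":0},{"offset":[69.5,-186,-40],"roll":0},{"offset":[69.5,-186,-40],"roll":0}]' >/dev/null
python3 -m crank '[{"offset":[0,0,-20],"roll":0},{"offset":[0,0,-35],"roll":0},{"offset":[0,0,-43],"roll":0},{"offset":[0,0,-45],"roll":0},{"offset":[0,0,-45],"roll":0}]'
python3 go.py 614.9 -261.2 8.5 93.5
```

```text
clock: 6.52
tool_pos: [615.2, -258.8, 19.1]
ee_rot: [0.102, -3.139, -0.001]
ft_force: [0.2, -0.1, -1.3]
opening: 24.9
grip_force: 40.0
delta [ -0.3  -2.4 -10.6] dist 11.0 roll -0.004 rows roll 0.0
t 6.5167 pos [ 615.2 -258.8   19.1] close 93.7 ft [ 0.2 -0.1 -1.3] open 24.9 grip 40.0 q [-0.47  0.81  1.45 -0.    0.88 -2.1 ]
```

```bash
python3 -m crank '[{"offset":[0,-2,-4],"roll":0},{"offset":[0,-2,-7],"roll":0},{"offset":[0,-2,-9],"roll":0},{"offset":[0,-2,-10],"roll":0},{"offset":[0,-2,-10.5],"roll":0},{"offset":[0,-2,-10.5],"roll":0},{"offset":[0,-2,-10.5],"roll":0}]'
python3 -m crank '[{"offset":[0,0,0],"roll":0},{"offset":[0,0,0],"roll":0},{"offset":[0,0,0],"roll":0},{"offset":[0,0,0],"roll":0}]' 0.05
python3 -m crank '[{"offset":[0,0,10],"roll":0},{"offset":[0,0,30],"roll":0},{"offset":[0,0,65],"roll":0},{"offset":[0,0,100],"roll":0},{"offset":[0,0,100],"roll":0},{"offset":[0,0,100],"roll":0}]' 
python3 go.py 420.5 -248.9 60 63.1
```

```text
clock: 7.1
tool_pos: [615.4, -261.4, 9.0]
ee_rot: [-0.101, 3.14, -0.0]
ft_force: [0.6, -0.1, -0.9]
opening: 25.1
grip_force: 40.0
clock: 7.43
tool_pos: [615.4, -261.4, 8.9]
ee_rot: [-0.101, 3.14, -0.0]
ft_force: [0.0, -0.2, 0.0]
opening: 41.0
grip_force: 0.0
clock: 7.93
tool_pos: [616.4, -262.0, 111.8]
ee_rot: [-0.101, 3.136, -0.004]
ft_force: [-0.9, 0.9, -0.2]
opening: 40.7
grip_force: 0.0
delta [-195.9   13.1  -51.8] dist 203.0 roll -0.534 rows roll 4.3
t 7.9333 pos [ 616.4 -262.   111.8] close 93.7 ft [-0.9  0.9 -0.2] open 40.7 grip 0.0 q [-0.47  0.69  1.41 -0.    1.03 -2.11]
```

```bash
python3 -m crank '[{"offset":[-98,6,0],"roll":-0.53},{"offset":[-196,13,0],"roll":-0.53},{"offset":[-196,13,0],"roll":-0.53},{"offset":[-196,13,0],"roll":-0.53},{"offset":[-196,13,-10],"roll":-0.53},{"offset":[-196,13,-50],"roll":-0.53},{"offset":[-196,13,-70],"roll":-0.53},{"offset":[-196,13,-70],"roll":-0.53}]' >/dev/null
python3 go.py 420.5 -248.9 4 63.1
```

```text
delta [  3.8  -2.  -31.3] dist 32.0 roll -0.003 rows roll 0.0
t 8.6 pos [ 416.7 -246.9   35.3] close 63.3 ft [ 0.2  0.8 -0.8] open 40.8 grip 0.0 q [-0.63  0.55  1.95 -0.    0.65 -1.74]
```

```bash
python3 -m crank '[{"offset":[0,0,-15],"roll":0},{"offset":[0,0,-26],"roll":0},{"offset":[0,0,-30],"roll":0},{"offset":[0,0,-30],"roll":0},{"offset":[0,0,-30],"roll":0}]' >/dev/null
python3 go.py 420.5 -248.9 4 63.1
```

```text
delta [ 0.9 -0.5 -5.1] dist 5.0 roll -0.004 rows roll 0.0
t 9.0167 pos [ 419.6 -248.4    9.1] close 63.3 ft [ 0.2 -0.5 -0.2] open 39.9 grip 0.0 q [-0.63  0.6   1.95 -0.    0.59 -1.74]
```

```bash
python3 -m crank '[{"offset":[1,-0.5,-3],"roll":0},{"offset":[1,-0.5,-5],"roll":0},{"offset":[1,-0.5,-5],"roll":0}]' >/dev/null
python3 -m crank '[{"offset":[0,0,0],"roll":0},{"offset":[0,0,0],"roll":0},{"offset":[0,0,0],"roll":0},{"offset":[0,0,0],"roll":0},{"offset":[0,0,0],"roll":0},{"offset":[0,0,0],"roll":0}]' 1 40
python3 -m crank '[{"offset":[0,0,10],"roll":0},{"offset":[0,0,40],"roll":0},{"offset":[0,0,75],"roll":0},{"offset":[0,0,95],"roll":0},{"offset":[0,0,100],"roll":0},{"offset":[0,0,100],"roll":0}]' >/dev/null
python3 go.py 621.2 -3 105 7.9
python3 - <<'E'
from h import *
p,d=imaging.capture("top");cv2.imwrite("pics/a.png",cv2.resize(p[120:260,340:480],None,fx=4,fy=4)[...,::-1])
c,s=np.cos(np.radians(7.9)),np.sin(np.radians(7.9))
for x,y in((-27,-7),(30,-3)): print(647+c*x-s*y,7.6+s*x+c*y)
E
```

```text
clock: 9.77
tool_pos: [420.4, -249.0, 4.1]
ee_rot: [0.725, 3.057, -0.0]
ft_force: [-1.9, 0.7, 6.3]
opening: 16.8
grip_force: 40.0
delta [200.3 246.3  -0.3] dist 317.0 roll -0.967 rows roll 7.7
t 10.2667 pos [ 420.9 -249.3  105.3] close 63.3 ft [-0.3  0.1 -0.8] open 16.9 grip 39.3 q [-0.63  0.42  1.92 -0.    0.8  -1.73]
621.2183563148257 -3.0445689856711216
677.1276175352607 8.751807991399474
```

View pics/a.png

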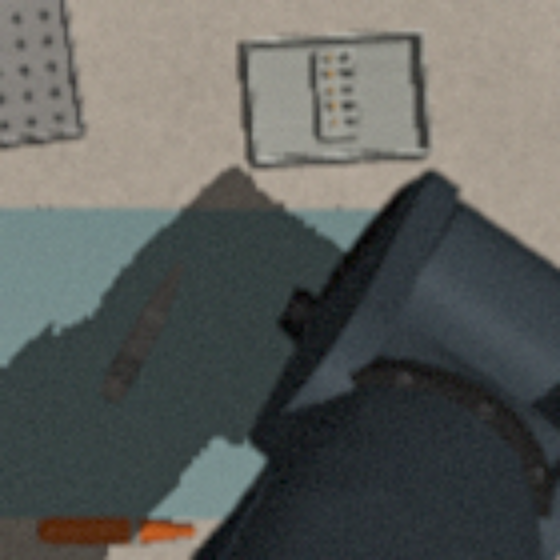

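The bur block stands upright in the middle of its tray, at crop (335,95). The angled handpiece is held under the wrist, with the opening at 16.8 mm. I carry it to the flat tray.

```bash
python3 -m crank '[{"offset":[100,123,0],"roll":-0.5},{"offset":[200,246,0],"roll":-0.97},{"offset":[200,246,0],"roll":-0.97},{"offset":[200,246,0],"roll":-0.97},{"offset":[200,246,0],"roll":-0.97},{"offset":[200,246,0],"roll":-0.97},{"offset":[200,246,0],"roll":-0.97},{"offset":[200,246,0],"roll":-0.97}]' >/dev/null
python3 -m crank '[{"offset":[0,0,0],"roll":0},{"offset":[0,0,0],"roll":0},{"offset":[0,0,0],"roll":0}]' >/dev/null
python3 go.py 621.2 -3 30 7.9
```

```text
delta [  7.1   6.4 -72. ] dist 73.0 roll -0.042 rows roll 0.3
t 11.2333 pos [614.1  -9.4 102. ] close 10.3 ft [ 0.7  0.2 -1.4] open 16.6 grip 39.4 q [-0.09  0.62  1.58 -0.    0.95 -0.27]
```

```bash
python3 -m crank '[{"offset":[7,6.5,-20],"roll":-0.042},{"offset":[7,6.5,-45],"roll":-0.042},{"offset":[7,6.5,-68],"roll":-0.042},{"offset":[7,6.5,-80],"roll":-0.042},{"offset":[7,6.5,-86],"roll":-0.042},{"offset":[7,6.5,-86],"roll":-0.042},{"offset":[7,6.5,-86],"roll":-0.042}]' >/dev/null
python3 go.py 621.2 -3 7.6 7.9
```

```text
delta [ -1.3   0.3 -10.9] dist 11.0 roll 0.002 rows roll 0.0
t 11.8167 pos [622.5  -3.3  18.5] close 7.8 ft [ 0.7 -0.3  0.4] open 16.7 grip 39.5 q [-0.08  0.75  1.58 -0.    0.81 -0.22]
```

```bash
python3 -m crank '[{"offset":[-1,0,-4],"roll":0},{"offset":[-1,0,-7],"roll":0},{"offset":[-1,0,-9],"roll":0},{"offset":[-1,0,-10],"roll":0},{"offset":[-1,0,-10.5],"roll":0},{"offset":[-1,0,-11],"roll":0},{"offset":[-1,0,-11],"roll":0}]'
python3 -m crank '[{"offset":[0,0,0],"roll":0},{"offset":[0,0,0],"roll":0},{"offset":[0,0,0],"roll":0},{"offset":[0,0,0],"roll":0}]' 0.25
python3 -m crank '[{"offset":[0,0,10],"roll":0},{"offset":[0,0,30],"roll":0},{"offset":[0,0,65],"roll":0},{"offset":[0,0,75],"roll":0},{"offset":[0,0,75],"roll":0}]' >/dev/null
python3 go.py 452.3 -129.8 40 61.5
```

```text
clock: 12.4
tool_pos: [621.2, -2.8, 7.1]
ee_rot: [-2.065, -2.367, 0.0]
ft_force: [-1.9, 0.3, 4.0]
opening: 16.9
grip_force: 39.9
clock: 12.73
tool_pos: [621.2, -2.8, 6.8]
ee_rot: [2.065, 2.367, 0.0]
ft_force: [-0.2, 0.7, -0.1]
opening: 31.9
grip_force: 0.0
delta [-170.8 -126.8  -45.7] dist 218.0 roll 0.937 rows roll 7.5
t 13.15 pos [623.1  -3.   85.7] close 7.8 ft [ 0.3  0.6 -0. ] open 32.0 grip 0.0 q [-0.08  0.65  1.57 -0.    0.92 -0.22]
```

```bash
python3 -m crank '[{"offset":[-85,-63,0],"roll":0.5},{"offset":[-170,-126.5,0],"roll":0.937},{"offset":[-170,-126.5,0],"roll":0.937},{"offset":[-170,-126.5,0],"roll":0.937},{"offset":[-170,-126.5,0],"roll":0.937},{"offset":[-170,-126.5,0],"roll":0.937},{"offset":[-170,-126.5,-25],"roll":0.937},{"offset":[-170,-126.5,-45],"roll":0.937}]' 0.05 >/dev/null
python3 -m crank '[{"offset":[0,0,0],"roll":0},{"offset":[0,0,0],"roll":0}]' >/dev/null
python3 go.py 452.3 -129.8 4 61.5
```

```text
delta [  1.8  -0.7 -32.2] dist 32.0 roll 0.003 rows roll 0.0
t 13.9833 pos [ 450.5 -129.1   36.2] close 61.3 ft [-0.9 -1.5  1.1] open 40.6 grip 0.0 q [-0.38  0.53  1.99  0.    0.63 -1.45]
```

```bash
python3 -m crank '[{"offset":[1.5,-0.7,-12],"roll":0},{"offset":[1.5,-0.7,-22],"roll":0},{"offset":[1.5,-0.7,-29],"roll":0},{"offset":[1.5,-0.7,-32],"roll":0},{"offset":[1.5,-0.7,-32],"roll":0},{"offset":[1.5,-0.7,-32],"roll":0}]'
python3 -m crank '[{"offset":[0,0,0],"roll":0},{"offset":[0,0,0],"roll":0},{"offset":[0,0,0],"roll":0},{"offset":[0,0,0],"roll":0},{"offset":[0,0,0],"roll":0},{"offset":[0,0,0],"roll":0}]' 1 40
python3 -m crank '[{"offset":[0,0,10],"roll":0},{"offset":[0,0,40],"roll":0},{"offset":[0,0,75],"roll":0},{"offset":[0,0,95],"roll":0},{"offset":[0,0,95],"roll":0},{"offset":[0,0,95],"roll":0}]' >/dev/null
python3 go.py 676.3 14.7 100 7.9
```

```text
clock: 14.48
tool_pos: [452.7, -130.0, 5.0]
ee_rot: [-0.775, -3.045, -0.0]
ft_force: [-0.6, 0.0, 0.0]
opening: 40.5
grip_force: 0.0
clock: 14.98
tool_pos: [452.9, -130.1, 5.4]
ee_rot: [0.774, 3.044, -0.0]
ft_force: [-0.6, 1.8, 5.8]
opening: 17.0
grip_force: 39.8
delta [223.2 144.9  -1. ] dist 266.0 roll -0.935 rows roll 7.5
t 15.4833 pos [ 453.1 -130.2  101. ] close 61.5 ft [-1.  -0.1 -1.8] open 16.7 grip 39.3 q [-0.38  0.4   1.96  0.    0.77 -1.45]
```

```bash
python3 -m crank '[{"offset":[112,72,0],"roll":-0.5},{"offset":[223,145,0],"roll":-0.935},{"offset":[223,145,0],"roll":-0.935},{"offset":[223,145,0],"roll":-0.935},{"offset":[223,145,0],"roll":-0.935},{"offset":[223,145,0],"roll":-0.935},{"offset":[223,145,0],"roll":-0.935},{"offset":[223,145,0],"roll":-0.935}]' >/dev/null
python3 -m crank '[{"offset":[0,0,0],"roll":0},{"offset":[0,0,0],"roll":0},{"offset":[0,0,-30],"roll":0},{"offset":[0,0,-60],"roll":0},{"offset":[0,0,-70],"roll":0},{"offset":[0,0,-70],"roll":0},{"offset":[0,0,-70],"roll":0}]' >/dev/null
python3 go.py 676.3 14.7 8.4 7.9
```

```text
delta [  0.7   0.1 -21.8] dist 22.0 roll -0.001 rows roll 0.0
t 16.7333 pos [675.6  14.6  30.2] close 7.9 ft [ 0.7 -0.6  0.2] open 16.6 grip 39.4 q [-0.05  0.81  1.42 -0.    0.91 -0.19]
```

Release, then rise and turn towards the large bowl.

```bash
python3 -m crank '[{"offset":[0.5,0,-8],"roll":0},{"offset":[0.5,0,-14],"roll":0},{"offset":[0.5,0,-18],"roll":0},{"offset":[0.5,0,-20],"roll":0},{"offset":[0.5,0,-21],"roll":0},{"offset":[0.5,0,-22],"roll":0},{"offset":[0.5,0,-22],"roll":0},{"offset":[0.5,0,-22],"roll":0}]'
python3 -m crank '[{"offset":[0,0,0],"roll":0},{"offset":[0,0,0],"roll":0},{"offset":[0,0,0],"roll":0},{"offset":[0,0,0],"roll":0}]' 0.25
python3 -m crank '[{"offset":[0,0,10],"roll":0},{"offset":[0,0,30],"roll":0},{"offset":[0,0,65],"roll":0},{"offset":[0,0,95],"roll":0},{"offset":[0,0,95],"roll":0}]' >/dev/null
python3 go.py 452.8 7.4 100 -2.4
```

```text
clock: 17.4
tool_pos: [676.3, 15.0, 8.4]
ee_rot: [2.063, 2.369, 0.0]
ft_force: [-2.4, 1.1, 5.3]
opening: 16.8
grip_force: 40.0
clock: 17.73
tool_pos: [676.2, 14.9, 7.7]
ee_rot: [2.063, 2.369, 0.0]
ft_force: [-0.6, 0.0, -0.3]
opening: 31.4
grip_force: 0.0
delta [-226.5   -7.5  -10.2] dist 227.0 roll -0.18 rows roll 1.4
t 18.15 pos [679.3  14.9 110.2] close 7.9 ft [1.1 0.3 0. ] open 31.9 grip 0.0 q [-0.05  0.71  1.39 -0.    1.04 -0.18]
```

```bash
python3 -m crank '[{"offset":[-113,-4,0],"roll":-0.12},{"offset":[-226,-7.5,0],"roll":-0.18},{"offset":[-226,-7.5,0],"roll":-0.18},{"offset":[-226,-7.5,0],"roll":-0.18},{"offset":[-226,-7.5,0],"roll":-0.18},{"offset":[-226,-7.5,0],"roll":-0.18},{"offset":[-226,-7.5,-30],"roll":-0.18},{"offset":[-226,-7.5,-40],"roll":-0.18}]' -1 >/dev/null
python3 -m crank '[{"offset":[0,0,0],"roll":0},{"offset":[0,0,0],"roll":0}]' >/dev/null
python3 go.py 452.8 7.4 5 -2.4
```

```text
delta [  2.1  -0.  -57.9] dist 58.0 roll 0.0 rows roll 0.0
t 18.9833 pos [450.7   7.4  62.9] close -2.4 ft [ 0.8 -1.2 -0.1] open 85.6 grip 0.0 q [-0.09  0.45  2.03  0.    0.66 -0.04]
```

```bash
python3 -m crank '[{"offset":[2,0,-20],"roll":0},{"offset":[2,0,-40],"roll":0},{"offset":[2,0,-52],"roll":0},{"offset":[2,0,-58],"roll":0},{"offset":[2,0,-58],"roll":0},{"offset":[2,0,-58],"roll":0}]'
python3 -m crank '[{"offset":[0,0,0],"roll":0},{"offset":[0,0,0],"roll":0},{"offset":[0,0,0],"roll":0},{"offset":[0,0,0],"roll":0},{"offset":[0,0,0],"roll":0},{"offset":[0,0,0],"roll":0}]' 1 40
python3 -m crank '[{"offset":[0,0,3],"roll":0},{"offset":[0,0,15],"roll":0},{"offset":[0,0,40],"roll":0},{"offset":[0,0,80],"roll":0},{"offset":[0,0,100],"roll":0},{"offset":[0,0,110],"roll":0},{"offset":[0,0,110],"roll":0}]'
python3 - <<'E'
from h import *
for n in("side","top"):
    p,d=imaging.capture(n);np.savez(f"{n}1.npz",p=p,d=d)
    cr=p[110:300,270:450] if n=="side" else p[95:265,190:460]
    cv2.imwrite(f"pics/b{n}.png",cv2.resize(cr,None,fx=2.9,fy=2.9)[...,::-1])
E
python3 go.py 620.7 208.1 115 -2.4
```

```text
clock: 19.48
tool_pos: [452.9, 7.4, 5.4]
ee_rot: [2.267, 2.174, 0.001]
ft_force: [0.0, -0.5, 1.1]
opening: 85.7
grip_force: 0.0
clock: 19.98
tool_pos: [452.8, 7.4, 6.0]
ee_rot: [2.267, 2.174, 0.001]
ft_force: [-3.2, -1.0, 14.1]
opening: 55.7
grip_force: 39.6
clock: 20.57
tool_pos: [453.2, 7.4, 116.7]
ee_rot: [2.265, 2.172, 0.004]
ft_force: [-0.0, 0.1, -1.2]
opening: 55.8
grip_force: 42.1
delta [168.9 200.6   0.9] dist 262.0 roll 0.0 rows roll 0.0
t 20.6667 pos [451.8   7.5 114.1] close -2.4 ft [-0.5  0.1 -1.7] open 55.4 grip 42.1 q [-0.09  0.35  2.    0.    0.79 -0.04]
```

View pics/bside.png

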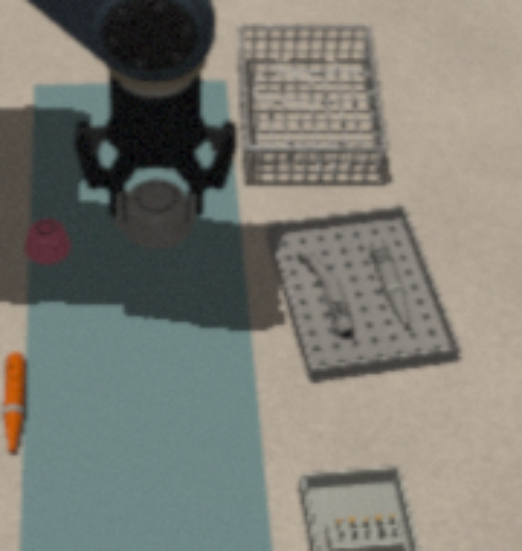

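View pics/btop.png

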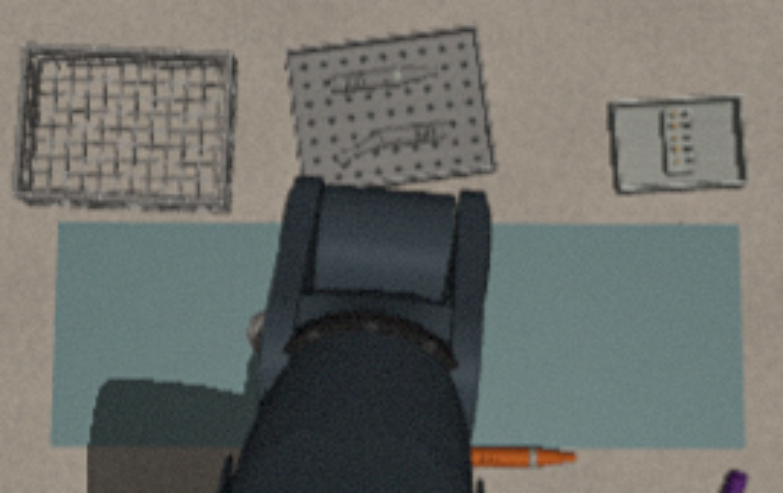

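Both handpieces lie lengthwise and apart in the tray (top crop (385,78) and (395,140)), and the bowl hangs level in the fingers. I check the basket centre before carrying the bowl over.

```bash
python3 - <<'E'
from h import *
A=np.array([[25,42],[238,52],[232,210],[13,200]])/2.9+[190,95]
print(atz("top",A,55).round(1)[:,:2].tolist(),atz("top",A,0).round(1)[:,:2].tolist())
for n,b in(("top",(185,282,100,175)),("side",(345,408,112,178))):
    f=np.load(n+"1.npz");C=cloud(n,f["d"]);q=np.zeros((400,640),bool);q[b[2]:b[3],b[0]:b[1]]=1
    X=C[q]
    for lo,hi in((25,70),(46,66)):
        Y=X[(X[:,2]>lo)&(X[:,2]<hi)][:,:2].astype(np.float32);print(n,len(Y),[np.round(a,1) for a in cv2.minAreaRect(Y)])
E
```

```text
[[695.4, 339.1], [687.2, 145.2], [541.2, 148.0], [549.3, 344.7]] [[712.7, 355.2], [704.2, 152.2], [551.3, 155.1], [559.8, 361.1]]
top 766 [array([622.1, 249.5]), array([192.4, 142.7]), np.float64(88.2)]
top 558 [array([622.1, 249.5]), array([192.4, 142.7]), np.float64(88.2)]
side 588 [array([617.4, 251. ]), array([200.5, 143. ]), np.float64(87.7)]
side 372 [array([617.3, 250.7]), array([199., 143.]), np.float64(87.8)]
```

```bash
python3 -m crank '[{"offset":[83,100,0],"roll":0},{"offset":[166,200,0],"roll":0},{"offset":[166,200,0],"roll":0},{"offset":[166,200,0],"roll":0},{"offset":[166,200,0],"roll":0},{"offset":[166,200,0],"roll":0},{"offset":[166,200,0],"roll":0},{"offset":[166,200,0],"roll":0}]' >/dev/null
python3 -m crank '[{"offset":[0,0,-10],"roll":0},{"offset":[0,0,-30],"roll":0},{"offset":[0,0,-50],"roll":0},{"offset":[0,0,-70],"roll":0},{"offset":[0,0,-80],"roll":0},{"offset":[0,0,-80],"roll":0},{"offset":[0,0,-80],"roll":0}]' >/dev/null
python3 go.py 619 208 10.5 -2.4
```

```text
delta [  1.4   1.3 -23.8] dist 24.0 roll 0.001 rows roll 0.0
t 21.9167 pos [617.6 206.7  34.3] close -2.4 ft [-0.5 -0.8 -0.2] open 55.5 grip 42.1 q [ 0.25  0.77  1.49 -0.    0.88  0.29]
```

```bash
python3 -m crank '[{"offset":[1,1,-8],"roll":0},{"offset":[1,1,-14],"roll":0},{"offset":[1,1,-18],"roll":0},{"offset":[1,1,-21],"roll":0},{"offset":[1,1,-23],"roll":0},{"offset":[1,1,-24],"roll":0},{"offset":[1,1,-24],"roll":0},{"offset":[1,1,-24],"roll":0}]'
python3 -m crank '[{"offset":[0,0,0],"roll":0},{"offset":[0,0,0],"roll":0},{"offset":[0,0,0],"roll":0},{"offset":[0,0,0],"roll":0}]' -0.69
python3 -m crank '[{"offset":[0,0,8],"roll":0},{"offset":[0,0,25],"roll":0},{"offset":[0,0,60],"roll":0},{"offset":[0,0,95],"roll":0},{"offset":[0,0,95],"roll":0}]' >/dev/null
python3 go.py 436 117 100 -2.4
```

```text
clock: 22.58
tool_pos: [619.3, 208.5, 10.9]
ee_rot: [2.267, 2.174, 0.0]
ft_force: [-0.6, 0.3, 0.0]
opening: 55.6
grip_force: 42.1
clock: 22.92
tool_pos: [619.3, 208.5, 11.0]
ee_rot: [2.268, 2.174, 0.0]
ft_force: [0.1, -0.3, -0.4]
opening: 72.0
grip_force: 0.0
delta [-186.4  -92.3  -13.5] dist 208.0 roll 0.0 rows roll 0.0
t 23.3333 pos [622.4 209.3 113.5] close -2.4 ft [1.2 1.4 1.2] open 72.5 grip 0.0 q [0.25 0.66 1.46 0.   1.01 0.3 ]
```

```bash
python3 -m crank '[{"offset":[-92,-46,0],"roll":0},{"offset":[-183,-91.5,0],"roll":0},{"offset":[-183,-91.5,0],"roll":0},{"offset":[-183,-91.5,0],"roll":0},{"offset":[-183,-91.5,0],"roll":0},{"offset":[-183,-91.5,-20],"roll":0},{"offset":[-183,-91.5,-40],"roll":0},{"offset":[-183,-91.5,-40],"roll":0}]' -0.45 >/dev/null
python3 -m crank '[{"offset":[0,0,0],"roll":0},{"offset":[0,0,0],"roll":0}]' >/dev/null
python3 go.py 436 117 4 -2.4
```

```text
delta [ -0.9  -0.1 -62.7] dist 63.0 roll 0.0 rows roll 0.0
t 24.1667 pos [436.9 117.1  66.7] close -2.4 ft [-0.9 -0.1 -0.1] open 61.9 grip 0.0 q [0.16 0.44 2.03 0.   0.67 0.2 ]
```

```bash
python3 -m crank '[{"offset":[-0.5,0,-20],"roll":0},{"offset":[-0.5,0,-40],"roll":0},{"offset":[-0.5,0,-54],"roll":0},{"offset":[-0.5,0,-61],"roll":0},{"offset":[-0.5,0,-62],"roll":0},{"offset":[-0.5,0,-62],"roll":0}]'
python3 -m crank '[{"offset":[0,0,0],"roll":0},{"offset":[0,0,0],"roll":0},{"offset":[0,0,0],"roll":0},{"offset":[0,0,0],"roll":0},{"offset":[0,0,0],"roll":0},{"offset":[0,0,0],"roll":0}]' 1 40
python3 -m crank '[{"offset":[0,0,3],"roll":0},{"offset":[0,0,15],"roll":0},{"offset":[0,0,40],"roll":0},{"offset":[0,0,80],"roll":0},{"offset":[0,0,100],"roll":0},{"offset":[0,0,110],"roll":0},{"offset":[0,0,110],"roll":0}]'
python3 go.py 622 292 115 -2.4
```

```text
clock: 24.67
tool_pos: [436.1, 117.1, 4.3]
ee_rot: [2.267, 2.174, 0.001]
ft_force: [0.2, 0.2, 1.1]
opening: 61.6
grip_force: 0.0
clock: 25.17
tool_pos: [436.3, 117.1, 5.1]
ee_rot: [2.267, 2.174, 0.002]
ft_force: [-3.0, -0.9, 11.0]
opening: 37.9
grip_force: 39.1
clock: 25.75
tool_pos: [436.7, 117.1, 115.8]
ee_rot: [2.266, 2.173, 0.005]
ft_force: [0.1, 1.1, -0.1]
opening: 38.1
grip_force: 39.8
delta [185.3 174.9  -0.8] dist 255.0 roll 0.0 rows roll 0.0
t 25.75 pos [436.7 117.1 115.8] close -2.4 ft [ 0.1  1.1 -0.1] open 38.1 grip 39.8 q [ 0.16  0.35  2.   -0.    0.79  0.2 ]
```

```bash
python3 -m crank '[{"offset":[93,88,0],"roll":0},{"offset":[186,175,0],"roll":0},{"offset":[186,175,0],"roll":0},{"offset":[186,175,0],"roll":0},{"offset":[186,175,0],"roll":0},{"offset":[186,175,0],"roll":0},{"offset":[186,175,0],"roll":0},{"offset":[186,175,0],"roll":0}]' >/dev/null
python3 -m crank '[{"offset":[0,0,-10],"roll":0},{"offset":[0,0,-30],"roll":0},{"offset":[0,0,-50],"roll":0},{"offset":[0,0,-70],"roll":0},{"offset":[0,0,-80],"roll":0},{"offset":[0,0,-80],"roll":0},{"offset":[0,0,-80],"roll":0}]' >/dev/null
python3 go.py 622 292 9.5 -2.4
```

```text
delta [  0.8   0.7 -24. ] dist 24.0 roll 0.001 rows roll 0.0
t 27.0 pos [621.2 291.3  33.5] close -2.4 ft [ 0.2 -0.7  0.7] open 38.3 grip 39.8 q [ 0.37  0.82  1.39 -0.    0.94  0.41]
```

After the release I lift and back away towards the robot, to clear the view.

```bash
python3 -m crank '[{"offset":[0.5,0.5,-8],"roll":0},{"offset":[0.5,0.5,-14],"roll":0},{"offset":[0.5,0.5,-18],"roll":0},{"offset":[0.5,0.5,-21],"roll":0},{"offset":[0.5,0.5,-23],"roll":0},{"offset":[0.5,0.5,-24],"roll":0},{"offset":[0.5,0.5,-24],"roll":0},{"offset":[0.5,0.5,-24],"roll":0}]'
python3 -m crank '[{"offset":[0,0,0],"roll":0},{"offset":[0,0,0],"roll":0},{"offset":[0,0,0],"roll":0},{"offset":[0,0,0],"roll":0}]' -0.3
python3 -m crank '[{"offset":[0,0,8],"roll":0},{"offset":[0,0,25],"roll":0},{"offset":[0,0,60],"roll":0},{"offset":[0,0,95],"roll":0},{"offset":[0,0,130],"roll":0}]' >/dev/null
python3 -m crank '[{"offset":[-240,-100,0],"roll":0},{"offset":[-240,-100,0],"roll":0},{"offset":[-240,-100,0],"roll":0},{"offset":[-240,-100,0],"roll":0},{"offset":[-240,-100,0],"roll":0},{"offset":[-240,-100,0],"roll":0},{"offset":[-240,-100,0],"roll":0}]' >/dev/null
python3 - <<'E'
from h import *
for n in("side","top"):
    p,d=imaging.capture(n);np.savez(f"{n}2.npz",p=p,d=d)
    cr=p[100:320,280:450] if n=="side" else p[95:180,190:460]
    cv2.imwrite(f"pics/c{n}.png",cv2.resize(cr,None,fx=2.7 if n=="side" else 2.9,fy=2.7 if n=="side" else 2.9,interpolation=cv2.INTER_CUBIC)[...,::-1])
E
python3 go.py
```

```text
clock: 27.67
tool_pos: [622.3, 292.5, 10.0]
ee_rot: [2.268, 2.174, 0.0]
ft_force: [0.1, 0.1, 0.0]
opening: 38.2
grip_force: 39.8
clock: 28.0
tool_pos: [622.3, 292.5, 10.0]
ee_rot: [2.268, 2.174, 0.0]
ft_force: [0.2, -0.4, 0.5]
opening: 55.8
grip_force: 0.0
t 29.1 pos [381.  192.  140.6] close -2.4 ft [0.3 0.6 0.2] open 55.2 grip 0.0 q [0.36 0.26 2.04 0.   0.84 0.4 ]
```

View pics/cside.png

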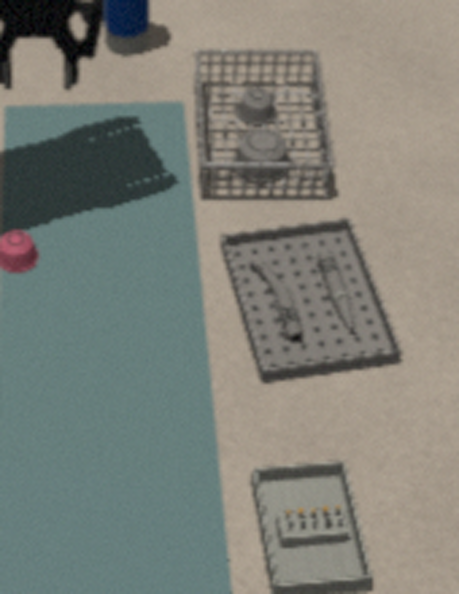

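View pics/ctop.png

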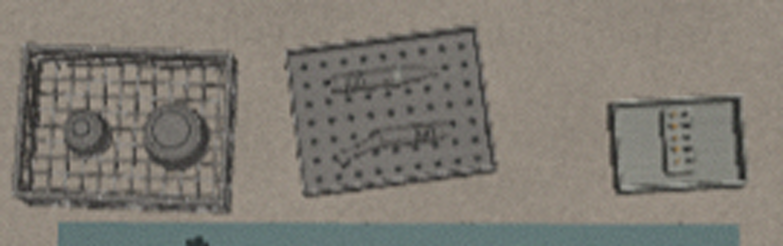

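Both bowls stand mouth down and apart in the basket at (87,133) and (176,135). Both handpieces lie lengthwise and apart at (385,78) and (395,140), and the block is upright in its tray at (677,140). Everything is in place, so I hand in.

```bash
python3 -c "
from workcell import order;print(order.sign_off())"
```

```text
the job is handed in; nothing more can be done
None
```

The job is handed in at about 29 s on the robot's clock: the last pictures show both handpieces, both bowls and the bur block set down in their containers and apart, and I never touched the spray can or tape roll; no verdict came back at sign-off.

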